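# Stack a spacer and sample table on an optics spindle

### The arm

A 7-joint arm with a two-finger parallel gripper is mounted at the origin on the work surface. World frame = base frame: x ahead of the robot, y to its left, z up, the work surface at z = 0. Lengths are in m, angles in degrees, forces in N, time in s.
With the tool pointing down it reaches from about 0.425 to 0.95 m from the base axis. Payload 4.7 kg.
Tool frame: the origin (TCP) lies midway between the tips of the shut fingers; the grasp point (between the pads) lies 19 mm behind it; z points along the fingers, y is the line along which they close (so a half turn about z gives the same grasp; the last joint's range is limited). The gripper opens to 87 mm and grips with 3 to 60 N. Pads are 19 mm wide; open, the fingers measure 117 mm over their backs; the gripper's body (75 mm by 190 mm) begins 51 mm behind the grasp point.
Start: joints at [-70.64, 26.849, -2.785, 87.806, 1.381, 65.374, -4.715], TCP at [0.242, 0.63, 0.223] pointing down, gripper open.
Joint ranges: [-148.3, 148.3], [-19.14, 114.17], [-79.39, 73.82], [5.75, 140.21], [-59.74, 239.74], [12.07, 113.84], [-152.46, 152.46]. Speed limits (degrees/s): [147.25, 147.25, 180, 180, 180, 180, 180].

### API

Orientations are given as a 3x3 rotation matrix whose columns are the frame's x, y, z axes.
In Python, from workcell import observe, get_image, camera_model, finish_job, find_in, landmark_of gives the robot as it stands.
- The arm moves only by the shell command python3 -m creep 'ROWS' [FORCE]. ROWS is JSON, a list of rows, each a list of 7 numbers: the closure, from 0 (fully open) to 1 (shut), then the shift along the tool's x, y, z in cm, then the turn, a rotation vector about the tool's x, y, z in rad. In form: [[fingers, tx, ty, tz, ax, ay, az], ...]. A call has 1 to 20 rows; each row is the pose to reach, as a shift and turn from the pose commanded when the call began, along the tool's axes at that moment; what a row does not reach only later rows make up. A row lasts 1/8 s, in which the tool goes at most 62.5 mm and 10.7 degrees, less where a joint would pass 70% of its speed; a pose out of reach is approached as far as the arm can. A call with a gripper value outside its range is refused whole. The fingers move at their own pace and stop on an object; FORCE is the grip in N (left out, the last holds). Time passes only in rows, so rows that repeat a pose let the fingers close. It gives the time, the measured TCP pose, the force, the opening and the grip force at its end, in the units of the state.
- observe(): the state, without advancing time (a new reading comes with each control period).
- get_image(name): name is "side" or "top"; returns (picture, depth): 400x640x3 uint8, red, green, blue; 400x640 float32, m along the optical axis (not along the pixel's ray), 0 where there is no reading.
- camera_model(name): a dict with "vertical_fov" (degrees; the focal length in pixels is half the picture's height over the tangent of half this angle, whatever the lens; pixels are square), "cx", "cy" (the principal point, pixels), "R" (3x3) and "t" (3): a world point X has camera coordinates R X + t. Camera axes: x right, y down, z forward; pixel columns grow to the right and rows downward; lengths in m; the calibration is good to about 2 mm. A picture is of the moment at which its call begins. camera_model takes no time and is no camera call.
- finish_job(): hands the job in; it is judged then, once.
Trained networks look in the newest picture that a camera, given by its name, has taken for a name from the list of things; names that differ only in an ending like _2 or _b are one class to them, and where a whole thing is asked for, a point or a joint stands for the part that bears it (a point fixed in the world has none). Each returns a list of dicts, best first, with "confidence" (0 to 1); they miss things now and then, are a little off and sometimes report something else, mostly with a low value. They report only what shows in the picture. A call takes as long as a camera call.
- find_in(target, camera): "point" ([x, y, z] in m, in world coordinates, good to about 4 mm: the middle of the surface that is visible of it).
- landmark_of(target, camera): "point" ([x, y, z] in m, in world coordinates, good to about 4 mm: a listed point, or the origin of a listed thing).
The state is a dict: "clock": time; "q": joint angles; "joint_vel": joint speeds; "joint_efforts": joint torques, N m; "position": TCP position; "orientation": TCP orientation; "wrist_force": force on the tool from outside, world axes, zero at the start; "torque": the same for the moment, N m; "width": finger opening in m; "gripper_force": force on a finger pad.
Only numpy, scipy, OpenCV 4.12 (cv2) and the standard library are available. Lean on these libraries where they do the work, as an engineer would, in place of code of your own. Each camera call takes 0.05 s, during which the arm holds its last target. There are 200 camera calls.

### The job

Build up the sample stand on the optical breadboard: slide the tall spacer ring over the tapered spindle until it rests flat on the flange, and only then put the mushroom-shaped sample table over the spindle so that it sits upright and flat on the spacer. The table is closed on top, so nothing can go on after it. Set both parts down rather than dropping them, and leave the short spacer, the dust cap and the cube mount where they are.

Things in the scene. Friction and masses are not known exactly. Their poses are not given: they have to be found in the camera images.
- spindle_seat (a point): Where the stack rests: centre of the top face of the spindle's flange, z up along the spindle. The flange is a black disc 72 mm across and 10 mm thick, fixed on the aluminium breadboard, whose flat top is 12 mm above the work surface (the seat is 22 mm above it). A bright steel post stands on it: 18 mm diameter up to 40 mm above this point, then tapering to 7 mm at its tip.
- spindle_tip (a point): The tip of the spindle's steel post, on its axis, 75 mm above the seat; 7 mm diameter there.
- tall_spacer_center (a point): The centre, half-way up, of the tall spacer: a loose black metal ring (thick tube) 46 mm outside diameter, 26 mm through bore, 40 mm tall, z along its bore, standing on end on the breadboard; 0.08 to 0.17 kg.
- sample_table_center (a point): The centre, half-way up, of the sample table, a loose mushroom shape 57 mm tall standing on its stem, z up: a black tubular stem 40 mm diameter and 45 mm long with a 26 mm bore open at the bottom, 45 mm deep and closed at the top by a black disc 56 mm diameter and 12 mm thick. The disc's mid-height is 22.5 mm above this point, the stem's underside 28.5 mm below it; 0.1 to 0.2 kg. Two steel screw heads show on the disc.
- short_spacer_center (a point): Bystander: the centre of a loose black ring like the tall spacer (46 mm outside, 26 mm bore) but only 18 mm tall. Leave it.
- dust_cap_center (a point): Bystander: the centre of a loose solid black plastic disc, 54 mm diameter, 14 mm tall, lying flat. Leave it.
- cube_mount_center (a point): Bystander: the centre of a loose black optics cube, 36 mm on a side, with round windows. Leave it.

How it is judged (in metres and radians):
On the way:
1. the tall spacer rests on the flange, around the spindle, while the sample table is still away from the spindle (horizontal distance between tall_spacer_center and spindle_seat below 0.012 m and z of tall_spacer_center in the frame of spindle_seat between 0.016 and 0.025 m and angle between the z axis of tall_spacer_center and the z axis of spindle_seat, either way round below 0.15 rad and horizontal distance between sample_table_center and spindle_seat above 0.05 m), for 0.2 s.
At the end, for the whole second after the job is handed in: Tall spacer on the flange (centre within 12 mm of the spindle axis, 16 to 25 mm above the seat) and sample table over it (centre within 15 mm of the axis, 64 to 73.5 mm above the seat), both square to the spindle within 0.15 rad and at rest (horizontal distance between tall_spacer_center and spindle_seat below 0.012 m and z of tall_spacer_center in the frame of spindle_seat between 0.016 and 0.025 m and angle between the z axis of tall_spacer_center and the z axis of spindle_seat, either way round below 0.15 rad and horizontal distance between sample_table_center and spindle_seat below 0.015 m and z of sample_table_center in the frame of spindle_seat between 0.064 and 0.0735 m and angle between sample_table_center's own z axis and vertical below 0.15 rad and linear speed of each of tall_spacer, sample_table below 0.02 m/s); the robot touches nothing.
It fails at once if a bystander (short spacer, dust cap or cube mount) is moved more than 30 mm (distance of any of short_spacer_center, dust_cap_center, cube_mount_center from where it was at the start of the episode above 0.03 m).
It fails at once if the tall spacer is dropped (let go and falling faster than 0.6 m/s) (linear speed of tall_spacer above 0.6 m/s and contact force between the fingers and tall_spacer below 0.05 N).
It fails at once if the sample table is dropped (let go and falling faster than 0.6 m/s) (linear speed of sample_table above 0.6 m/s and contact force between the fingers and sample_table below 0.05 N).
It also fails if it takes over 64 s, if anything falls off the work surface, if the arm or the gripper's body presses on something with over 40 N, if the wrist force passes 120 N, or if a joint passes its speed limit or range.

## Working session

There is one attempt and no reset: what is moved stays moved. The work goes in short steps, Python scripts to look and compute and a shell command to move; the robot and the scene stay as the last step left them, time stands still between calls to the robot, and variables do not carry over. Pictures are saved under pics/ and viewed, at most 10 in all, crops included, and the job is handed in when it is done.

```bash
mkdir -p pics; python3 - <<'E'
from workcell import *
import cv2,numpy as np
s=observe();print(s['clock'],s['position'],np.round(s['orientation'],3).tolist(),s['width'])
ims=[]
for c in("top","side"):
    p,d=get_image(c);np.save(f"{c}.npy",d);cv2.imwrite(f"pics/{c}0.png",p[:,:,::-1])
    m=camera_model(c);print(c,m['vertical_fov'],m['cx'],m['cy'],(-np.array(m['R']).T@np.array(m['t'])).round(3))
    for n in("spindle_seat","spindle_tip","tall_spacer_center","sample_table_center","short_spacer_center","dust_cap_center","cube_mount_center"):
        print(n,[(np.round(r['point'],3).tolist(),round(r['confidence'],2)) for r in landmark_of(n,c)[:3]])
E
```

```text
0.0 [0.24184869 0.62954182 0.22151627] [[-0.934, 0.359, -0.001], [0.359, 0.933, -0.002], [-0.0, -0.002, -1.0]] 0.08707885119894258
top 53.48336100375035 329.7533949178045 197.94605860797896 [0.534 0.017 0.885]
spindle_seat [([0.487, -0.029, 0.023], 0.91)]
spindle_tip [([0.488, -0.033, 0.097], 0.64)]
tall_spacer_center [([0.608, 0.223, 0.028], 0.59)]
sample_table_center [([0.445, 0.301, 0.04], 0.96)]
short_spacer_center [([0.467, -0.201, 0.018], 0.86)]
dust_cap_center [([0.618, -0.273, 0.019], 0.86)]
cube_mount_center [([0.684, 0.072, 0.03], 0.8), ([0.464, -0.203, 0.019], 0.6), ([0.618, -0.271, 0.02], 0.19)]
side 56.55891968463738 314.82869999797833 192.36976956437704 [0.353 0.616 0.538]
spindle_seat [([0.485, -0.026, 0.023], 0.61), ([0.489, -0.031, 0.097], 0.57)]
spindle_tip [([0.49, -0.03, 0.097], 0.87)]
tall_spacer_center [([0.602, 0.224, 0.034], 0.58)]
sample_table_center [([0.443, 0.298, 0.041], 0.91)]
short_spacer_center []
dust_cap_center [([0.442, 0.3, 0.042], 0.72), ([0.62, -0.273, 0.023], 0.6)]
cube_mount_center [([0.687, 0.071, 0.029], 0.69)]
```

View pics/top0.png

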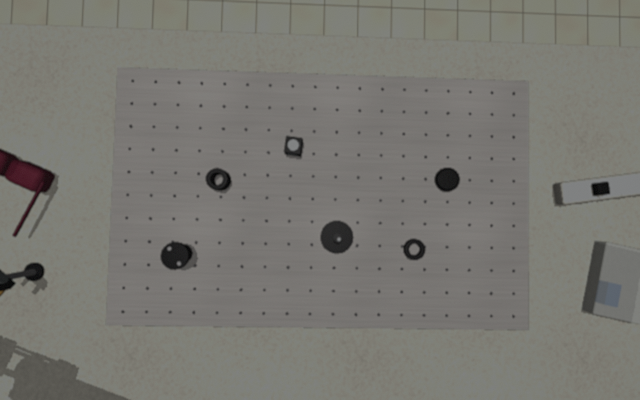

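View pics/side0.png

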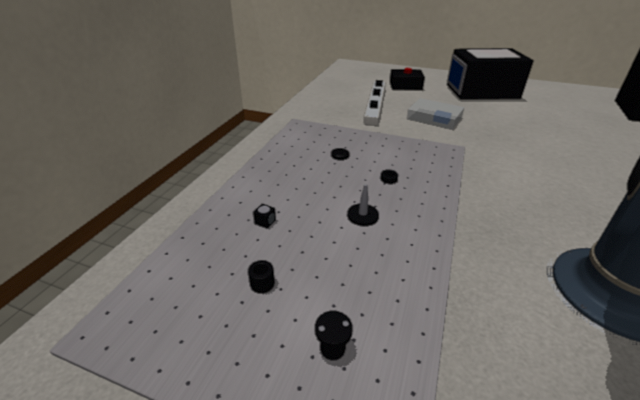

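The top view shows the tall spacer at (218,180), the table at (177,255), the spindle at (337,237) and the bystanders well away from all three. I'll refine the centres from depth.

```bash
cat > h.py <<'E'
from workcell import *
import numpy as np,cv2
from scipy.optimize import least_squares
def cloud(c,d=None):
    if d is None: d=get_image(c)[1]
    m=camera_model(c);f=200/np.tan(np.radians(m['vertical_fov'])/2)
    v,u=np.nonzero(d>0);z=d[v,u]
    X=np.c_[(u-m['cx'])*z/f,(v-m['cy'])*z/f,z]
    return (X-np.array(m['t']))@np.array(m['R'])
def near(P,x,y,r,z0,z1):
    return P[(np.hypot(P[:,0]-x,P[:,1]-y)<r)&(P[:,2]>z0)&(P[:,2]<z1)]
def circ(Q):
    c,r=cv2.minEnclosingCircle(Q[:,:2].astype(np.float32));return np.round(c,4),round(r,4),len(Q),np.round(np.median(Q,0),4)
def report():
    for c in("top","side"):
        P=cloud(c,np.load(c+".npy"))
        print(c,"board z",np.median(near(P,.55,.1,.08,-.1,.1)[:,2]).round(4))
        for n,a in dict(spacer=(.605,.224,.045,.046,.06),table=(.444,.3,.05,.063,.08),flange=(.488,-.03,.055,.0185,.03),post=(.488,-.03,.03,.075,.11),short=(.467,-.201,.05,.025,.04),cube=(.685,.07,.05,.04,.06)).items():
            Q=near(P,*a); print(n,*(circ(Q) if len(Q)>2 else ["none"]), Q[:,2].max() if len(Q) else '')
E
python3 -c "
from h import *
report()"
```

```text
top board z 0.0114
spacer [0.6061 0.2262] 0.023 266 [0.606  0.2262 0.0511] 0.0549043105816558
table [0.4462 0.3006] 0.0284 623 [0.4468 0.3002 0.0685] 0.07298657864811146
flange [ 0.4884 -0.0294] 0.0358 768 [ 0.4888 -0.0284  0.0214] 0.02559924376475477
post [ 0.4877 -0.0289] 0.0065 33 [ 0.489  -0.0286  0.0889] 0.09849266123836743
short [ 0.4654 -0.1987] 0.023 239 [ 0.4649 -0.1981  0.0291] 0.03267257873142011
cube [0.6824 0.0691] 0.0244 296 [0.6809 0.0681 0.0474] 0.05132970487288145
side board z 0.0132
spacer [0.6051 0.2267] 0.0236 362 [0.605  0.229  0.0526] 0.05561366379121428
table [0.446  0.3015] 0.0285 1103 [0.4445 0.3044 0.0701] 0.07263164450843573
flange [ 0.4874 -0.0284] 0.0361 476 [ 0.4826 -0.0213  0.0232] 0.029747813132851936
post [ 0.486  -0.0269] 0.0056 58 [ 0.4864 -0.0261  0.0854] 0.09890192553166392
short [ 0.4632 -0.1968] 0.0237 146 [ 0.4634 -0.1918  0.0306] 0.033213666273543926
cube [0.6813 0.0678] 0.0252 241 [0.6779 0.0737 0.0487] 0.05222438483538935
```

Both cameras agree to within about 2 mm: spacer (0.6056, 0.2264), table (0.446, 0.301), spindle (0.488, -0.029). First I'll go above the spacer.

```bash
python3 -m creep '[[0,-4.8,-2.5,0.9,0,0,0],[0,-9.7,-4.9,1.8,0,0,0],[0,-14.5,-7.4,2.7,0,0,0],[0,-19.4,-9.8,3.6,0,0,0],[0,-24.2,-12.3,4.6,0,0,0],[0,-29,-14.7,5.5,0,0,0],[0,-33.9,-17.2,6.4,0,0,0],[0,-38.8,-19.6,7.3,0,0,0],[0,-43.6,-22.1,8.2,0,0,0],[0,-46.5,-23.5,8.8,0,0,0],[0,-48.45,-24.55,9.15,0,0,0],[0,-48.45,-24.55,9.15,0,0,0],[0,-48.45,-24.55,9.15,0,0,0],[0,-48.45,-24.55,9.15,0,0,0]]' 20; cat >> h.py <<'E'
def go(x,y,z):
    s=observe();D=np.array([x,y,z])-s['position'];R=np.array(s['orientation'])
    print("pos",s['position'].round(4) if hasattr(s['position'],'round') else s['position'],"shift cm",(R.T@D*100).round(2),"t",s['clock'],"R",R.round(3).tolist(),"q",np.round(s['q'],0))
E
python3 -c "
from h import *
go(.6056,.2264,.026)"
```

```text
clock: 2.55
position: [0.6053, 0.2294, 0.1314]
orientation: [[-0.935, 0.356, -0.0], [0.356, 0.935, 0.001], [0.001, 0.001, -1.0]]
wrist_force: [-0.3, -0.2, 0.1]
width: 0.0873
gripper_force: 0.0
pos [0.6053 0.2294 0.1314] shift cm [-0.14 -0.28 10.54] t 2.55 R [[-0.935, 0.356, -0.0], [0.356, 0.935, 0.001], [0.001, 0.001, -1.0]] q [-27.  29.   4.  97.  -3.  54.  47.]
```

```bash
python3 -m creep '[[0,-0.14,-0.28,2,0,0,0],[0,-0.14,-0.28,4.5,0,0,0],[0,-0.14,-0.28,6.5,0,0,0],[0,-0.14,-0.28,8.5,0,0,0],[0,-0.14,-0.28,8.5,0,0,0],[0,-0.14,-0.28,8.5,0,0,0]]'; python3 -c "
from h import *
go(.6056,.2264,.026)"
```

```text
clock: 3.3
position: [0.6071, 0.2243, 0.0465]
orientation: [[-0.933, 0.359, 0.001], [0.359, 0.933, 0.0], [-0.001, 0.001, -1.0]]
wrist_force: [0.2, -0.8, -0.1]
width: 0.087
gripper_force: 0.0
pos [0.6071 0.2243 0.0465] shift cm [0.21 0.14 2.05] t 3.3 R [[-0.933, 0.359, 0.001], [0.359, 0.933, 0.0], [-0.001, 0.001, -1.0]] q [-27.  35.   4. 101.  -3.  45.  48.]
```

```bash
python3 -m creep '[[0,0.1,0.1,1,0,0,0],[0,0.1,0.1,2.05,0,0,0],[0,0.1,0.1,2.05,0,0,0]]'; for i in 1 2; do python3 -m creep '[[0,0,0,0,0,0,0]]' | grep posit;done;  python3 -c "
from h import *
p=np.array([ (get_image('side'),observe()['position'])[1] for _ in range(4)]);print(p.round(4))"
```

```text
clock: 3.68
position: [0.6051, 0.2251, 0.0243]
orientation: [[-0.934, 0.359, -0.002], [0.359, 0.934, -0.001], [0.002, -0.002, -1.0]]
wrist_force: [0.5, 0.9, 1.2]
width: 0.0872
gripper_force: 0.0
position: [0.6061, 0.2254, 0.0255]
position: [0.6063, 0.2255, 0.0259]
[[0.6063 0.2255 0.0259]
 [0.6062 0.2254 0.0258]
 [0.6062 0.2255 0.0258]
 [0.6061 0.2254 0.0258]]
```

Readings settle after a moment, and the arm is within 1 mm of target. Now close and lift, going up to z about 0.16.

```bash
python3 -m creep '[[0.2,0,0,0,0,0,0],[0.35,0,0,0,0,0,0],[0.6,0,0,0,0,0,0],[0.6,0,0,0,0,0,0],[0.7,0,0,0,0,0,0],[0.7,0,0,0,0,0,0],[0.7,0,0,0,0,0,0],[0.7,0,0,-0.5,0,0,0],[0.7,0,0,-1.5,0,0,0],[0.7,0,0,-3.5,0,0,0],[0.7,0,0,-6.5,0,0,0],[0.7,0,0,-10,0,0,0],[0.7,0,0,-12.5,0,0,0],[0.7,0,0,-13.5,0,0,0],[0.7,0,0,-13.5,0,0,0],[0.7,0,0,-13.5,0,0,0]]' 25
python3 -c "
from h import *
go(.488,-.029,.16)"
```

```text
clock: 6.12
position: [0.6052, 0.2251, 0.1594]
orientation: [[-0.933, 0.359, -0.002], [0.359, 0.933, -0.001], [0.002, -0.001, -1.0]]
wrist_force: [0.2, -0.6, -0.9]
width: 0.0443
gripper_force: 25.0
pos [0.6052 0.2251 0.1594] shift cm [ 1.830e+00 -2.792e+01 -1.000e-02] t 6.125 R [[-0.933, 0.359, -0.002], [0.359, 0.933, -0.001], [0.002, -0.001, -1.0]] q [-27.  27.   4.  96.  -2.  57.  47.]
```

```bash
python3 -m creep '[[0.7,0.1,-1.5,0,0,0,0],[0.7,0.3,-4.5,0,0,0,0],[0.7,0.5,-8.5,0,0,0,0],[0.7,0.8,-12.5,0,0,0,0],[0.7,1.1,-16.5,0,0,0,0],[0.7,1.4,-20.5,0,0,0,0],[0.7,1.6,-24,0,0,0,0],[0.7,1.8,-26.5,0,0,0,0],[0.7,1.83,-27.6,0,0,0,0],[0.7,1.83,-27.9,0,0,0,0],[0.7,1.83,-27.9,0,0,0,0],[0.7,1.83,-27.9,0,0,0,0],[0.7,1.83,-27.9,0,0,0,0],[0.7,1.83,-27.9,0,0,0,0]]'
python3 - <<'E'
from h import *
for c in("top","side"):
    p,d=get_image(c);np.save(c+"1.npy",d)
    if c=="side":cv2.imwrite("pics/side1.png",cv2.resize(p[60:260,250:500],(750,600))[:,:,::-1])
    P=cloud(c,d);Q=near(P,.488,-.029,.03,.13,.18);print(c,circ(Q) if len(Q)>3 else 0)
    print([ (np.round(r['point'],3),r['confidence']) for r in landmark_of("tall_spacer_center",c)[:2]])
go(.488,-.029,.16)
E
```

```text
clock: 7.88
position: [0.489, -0.0281, 0.1605]
orientation: [[-0.934, 0.358, -0.0], [0.358, 0.934, 0.0], [0.0, 0.0, -1.0]]
wrist_force: [0.1, -0.1, -1.9]
width: 0.0451
gripper_force: 25.0
top 0
[]
side (array([ 0.4825, -0.0275]), 0.0275, 233, array([ 0.4781, -0.0103,  0.1649]))
[(array([ 0.483, -0.026,  0.167]), 0.79)]
pos [ 0.4889 -0.0284  0.1605] shift cm [ 0.06 -0.08  0.05] t 8.075 R [[-0.934, 0.359, -0.0], [0.359, 0.934, 0.0], [0.0, 0.0, -1.0]] q [ -9.  14.   9. 117.  -3.  50.  70.]
```

View pics/side1.png

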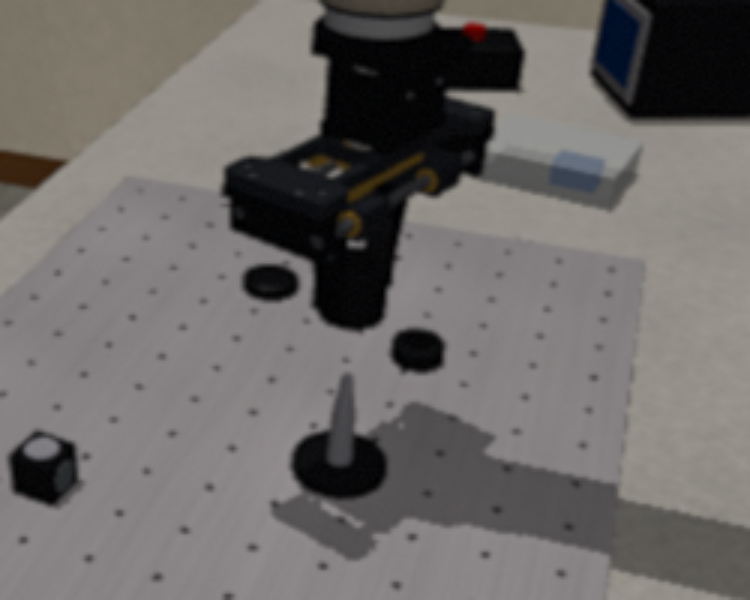

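The ring hangs upright above the post: its bottom is at crop (350,312), the post tip at (347,375). Descending now.

```bash
python3 -m creep '[[0.7,0,-0.08,1,0,0,0],[0.7,0,-0.08,2.5,0,0,0],[0.7,0,-0.08,4,0,0,0],[0.7,0,-0.08,5,0,0,0],[0.7,0,-0.08,6,0,0,0],[0.7,0,-0.08,7,0,0,0],[0.7,0,-0.08,8,0,0,0],[0.7,0,-0.08,9,0,0,0],[0.7,0,-0.08,10,0,0,0],[0.7,0,-0.08,10.8,0,0,0],[0.7,0,-0.08,11.5,0,0,0],[0.7,0,-0.08,12,0,0,0],[0.7,0,-0.08,12,0,0,0],[0.7,0,-0.08,12,0,0,0]]'
python3 -c "
from h import *
go(.488,-.029,.0358)
print(circ(near(cloud('side'),.488,-.029,.03,.045,.075)))"
```

```text
clock: 9.82
position: [0.4888, -0.0293, 0.0407]
orientation: [[-0.933, 0.359, 0.0], [0.359, 0.933, 0.0], [-0.0, 0.0, -1.0]]
wrist_force: [0.1, 0.5, -1.6]
width: 0.0444
gripper_force: 25.0
pos [ 0.4888 -0.0293  0.0407] shift cm [ 0.08 -0.    0.49] t 9.825 R [[-0.933, 0.359, 0.0], [0.359, 0.933, 0.0], [-0.0, 0.0, -1.0]] q [ -7.  24.   7. 122.  -5.  34.  73.]
(array([ 0.486 , -0.0275]), 0.0299, 238, array([ 0.4768, -0.017 ,  0.0646]))
```

No contact force yet and 5 mm to go, so I'll lower it until it touches.

```bash
python3 -m creep '[[0.7,0,0,0.2,0,0,0],[0.7,0,0,0.4,0,0,0],[0.7,0,0,0.47,0,0,0],[0.7,0,0,0.47,0,0,0],[0.7,0,0,0.47,0,0,0]]' | grep -E "pos|force"
```

```text
position: [0.4886, -0.0292, 0.0358]
wrist_force: [0.5, 0.2, -1.8]
gripper_force: 25.0
```

```bash
python3 -m creep '[[0.7,0,0,0.05,0,0,0],[0.7,0,0,0.1,0,0,0],[0.7,0,0,0.1,0,0,0],[0.7,0,0,0.1,0,0,0]]' | grep -E "pos|force"
```

```text
position: [0.4887, -0.0292, 0.0355]
wrist_force: [-1.7, 0.0, 4.8]
gripper_force: 25.0
```

It has touched down: the force jumped from -1.8 to +4.8 N. Release and retreat upward.

```bash
python3 -m creep '[[0.4,0,0,0,0,0,0],[0.2,0,0,0,0,0,0],[0,0,0,0,0,0,0],[0,0,0,0,0,0,0],[0,0,0,-1,0,0,0],[0,0,0,-3,0,0,0],[0,0,0,-6,0,0,0],[0,0,0,-9,0,0,0],[0,0,0,-12,0,0,0],[0,0,0,-13,0,0,0],[0,0,0,-13,0,0,0]]'
python3 - <<'E'
from h import *
p,d=get_image("side");cv2.imwrite("pics/side2.png",cv2.resize(p[60:260,250:500],(750,600))[:,:,::-1])
P=cloud("side",d);Q=near(P,.488,-.029,.035,.055,.068);print(circ(Q));print(circ(near(P,.446,.301,.05,.063,.08)))
go(.446,.301,.13)
E
```

```text
clock: 12.38
position: [0.4887, -0.0292, 0.1652]
orientation: [[-0.934, 0.359, 0.001], [0.359, 0.934, 0.0], [-0.001, 0.001, -1.0]]
wrist_force: [-0.8, 0.2, -0.2]
width: 0.0869
gripper_force: 0.0
(array([ 0.4881, -0.0279]), 0.0234, 218, array([ 0.4851, -0.0206,  0.0626]))
(array([0.4457, 0.301 ]), 0.0289, 1101, array([0.4445, 0.3044, 0.0701]))
pos [ 0.4881 -0.0292  0.1643] shift cm [15.77 29.32  3.44] t 12.425 R [[-0.934, 0.359, -0.001], [0.359, 0.934, 0.0], [0.001, -0.0, -1.0]] q [ -9.  13.   9. 117.  -3.  50.  70.]
```

View pics/side2.png

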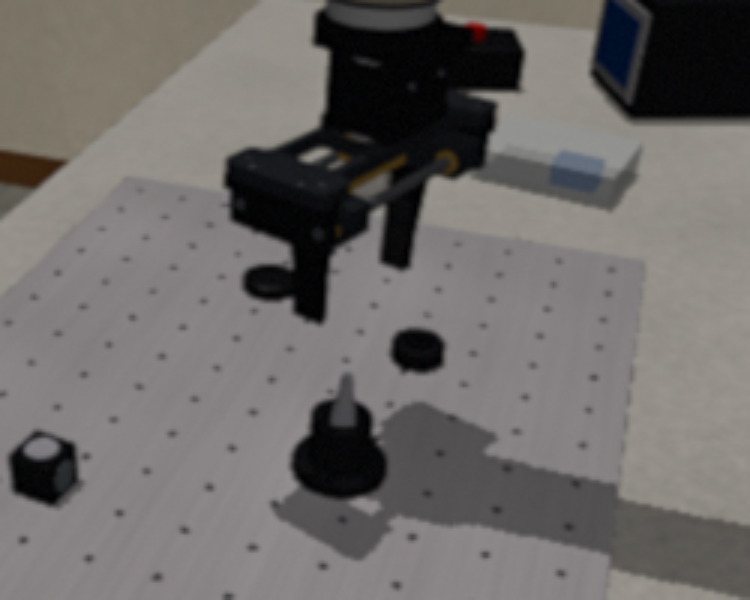

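The spacer sits flat on the flange around the post, at crop (342,440). On to the table.

```bash
python3 -m creep '[[0,1.5,2.5,0,0,0,0],[0,4,7,0.3,0,0,0],[0,6.4,12,0.8,0,0,0],[0,9,16.5,1.5,0,0,0],[0,11.5,21,2,0,0,0],[0,14,25.5,3,0,0,0],[0,15.3,28.5,3.4,0,0,0],[0,15.75,29.3,3.4,0,0,0],[0,15.75,29.3,3.4,0,0,0],[0,15.75,29.3,3.4,0,0,0],[0,15.75,29.3,3.4,0,0,0],[0,15.75,29.3,3.4,0,0,0]]'
python3 -c "
from h import *
go(.446,.301,.044)"
```

```text
clock: 13.92
position: [0.4469, 0.3, 0.1311]
orientation: [[-0.933, 0.36, 0.0], [0.36, 0.933, 0.0], [-0.0, 0.0, -1.0]]
wrist_force: [0.4, 0.4, 0.2]
width: 0.0872
gripper_force: 0.0
pos [0.4469 0.3    0.1311] shift cm [0.13 0.06 8.71] t 13.925 R [[-0.933, 0.36, 0.0], [0.36, 0.933, 0.0], [-0.0, 0.0, -1.0]] q [-38.  20.  -1. 112.   0.  48.  30.]
```

```bash
python3 -m creep '[[0,0.1,0.06,2,0,0,0],[0,0.1,0.06,4.5,0,0,0],[0,0.1,0.06,6.5,0,0,0],[0,0.1,0.06,8,0,0,0],[0,0.1,0.06,8.7,0,0,0],[0,0.1,0.06,8.7,0,0,0],[0,0.1,0.06,8.7,0,0,0],[0,0.1,0.06,8.7,0,0,0]]'
```

```text
clock: 14.92
position: [0.4463, 0.3019, 0.0445]
orientation: [[-0.933, 0.359, 0.001], [0.359, 0.933, 0.001], [-0.001, 0.001, -1.0]]
wrist_force: [-0.3, -0.6, 0.2]
width: 0.0867
gripper_force: 0.0
```

```bash
python3 -m creep '[[0.15,0,0,0,0,0,0],[0.25,0,0,0,0,0,0],[0.35,0,0,0,0,0,0],[0.5,0,0,0,0,0,0],[0.6,0,0,0,0,0,0],[0.6,0,0,0,0,0,0],[0.6,0,0,0,0,0,0],[0.6,0,0,-0.3,0,0,0],[0.6,0,0,-0.8,0,0,0],[0.6,0,0,-1.5,0,0,0],[0.6,0,0,-2,0,0,0],[0.6,0,0,-2,0,0,0]]' 30
python3 - <<'E'
from h import *
p,d=get_image("side");cv2.imwrite("pics/side3.png",cv2.resize(p[200:400,200:450],(750,600))[:,:,::-1])
go(.446,.301,.064)
E
```

```text
clock: 16.42
position: [0.4462, 0.3019, 0.0645]
orientation: [[-0.933, 0.359, 0.001], [0.359, 0.933, 0.001], [-0.001, 0.001, -1.0]]
wrist_force: [-0.4, -0.7, -2.1]
width: 0.0554
gripper_force: 30.0
pos [0.446  0.3018 0.0641] shift cm [-0.03 -0.07  0.01] t 16.475 R [[-0.933, 0.359, 0.0], [0.359, 0.933, 0.0], [-0.0, 0.001, -1.0]] q [-38.  25.  -1. 115.   1.  40.  30.]
```

View pics/side3.png

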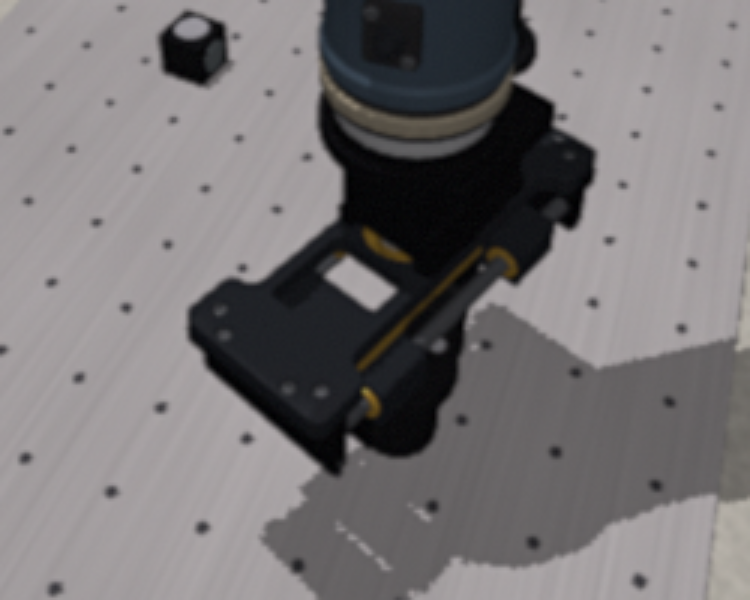

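The table is held (55 mm opening, -2.1 N weight) and hangs straight. I'll raise it and carry it at z = 0.17.

```bash
python3 -m creep '[[0.6,0,0,-1,0,0,0],[0.6,0,0,-3,0,0,0],[0.6,0,0,-5.5,0,0,0],[0.6,0,0,-8,0,0,0],[0.6,0,0,-10,0,0,0],[0.6,0,0,-10.6,0,0,0],[0.6,-1,-1.5,-10.6,0,0,0],[0.6,-2.5,-4.5,-10.6,0,0,0],[0.6,-4.5,-8,-10.6,0,0,0],[0.6,-6.5,-12,-10.6,0,0,0],[0.6,-8.5,-16,-10.6,0,0,0],[0.6,-10.5,-20,-10.6,0,0,0],[0.6,-12.7,-24,-10.6,0,0,0],[0.6,-14.7,-27,-10.6,0,0,0],[0.6,-15.5,-28.7,-10.6,0,0,0],[0.6,-15.8,-29.3,-10.6,0,0,0],[0.6,-15.8,-29.3,-10.6,0,0,0],[0.6,-15.8,-29.3,-10.6,0,0,0],[0.6,-15.8,-29.3,-10.6,0,0,0]]'
python3 - <<'E'
from h import *
p,d=get_image("side");cv2.imwrite("pics/side4.png",cv2.resize(p[60:260,250:500],(750,600))[:,:,::-1])
go(.488,-.0285,.0945)
E
```

```text
clock: 18.85
position: [0.4883, -0.0276, 0.1697]
orientation: [[-0.934, 0.357, -0.0], [0.357, 0.934, 0.0], [0.0, 0.0, -1.0]]
wrist_force: [0.0, -0.5, -1.6]
width: 0.0549
gripper_force: 30.0
pos [ 0.4883 -0.0277  0.1698] shift cm [-0.01 -0.09  7.53] t 18.9 R [[-0.934, 0.357, -0.0], [0.357, 0.934, 0.0], [0.0, 0.0, -1.0]] q [-10.  13.   9. 116.  -3.  51.  70.]
```

View pics/side4.png

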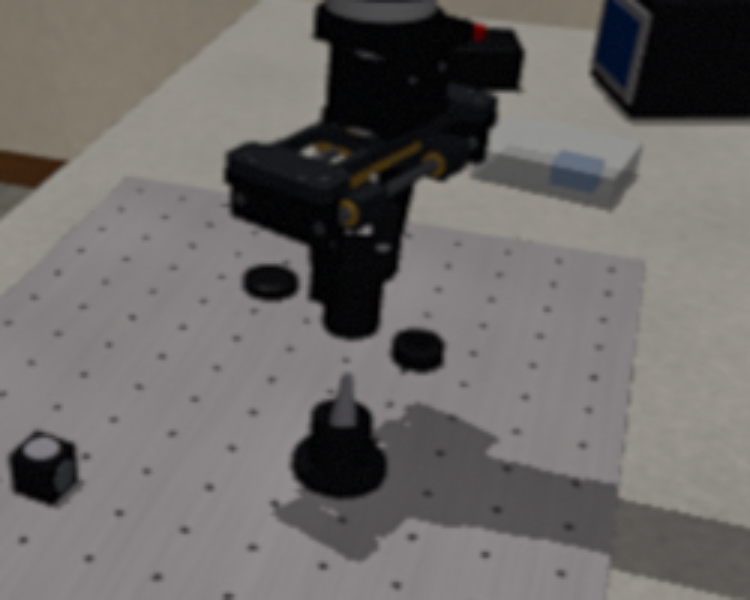

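The table hangs upright (bottom at crop (351,325)) above the post tip (347,375). Lowering it to about 5 mm above the spacer.

```bash
python3 -m creep '[[0.6,0,-0.09,1,0,0,0],[0.6,0,-0.09,2,0,0,0],[0.6,0,-0.09,3,0,0,0],[0.6,0,-0.09,4,0,0,0],[0.6,0,-0.09,5,0,0,0],[0.6,0,-0.09,6,0,0,0],[0.6,0,-0.09,6.7,0,0,0],[0.6,0,-0.09,7,0,0,0],[0.6,0,-0.09,7.3,0,0,0],[0.6,0,-0.09,7.3,0,0,0],[0.6,0,-0.09,7.3,0,0,0]]' | grep -E "pos|force"
```

```text
position: [0.4882, -0.0293, 0.097]
wrist_force: [-0.1, 0.3, -1.8]
gripper_force: 30.0
```

```bash
python3 -m creep '[[0.6,0,0,0.1,0,0,0],[0.6,0,0,0.2,0,0,0],[0.6,0,0,0.25,0,0,0],[0.6,0,0,0.25,0,0,0],[0.6,0,0,0.25,0,0,0]]' | grep -E "pos|force"
```

```text
position: [0.488, -0.0293, 0.0943]
wrist_force: [0.1, -0.2, -1.7]
gripper_force: 30.0
```

```bash
python3 -m creep '[[0.6,0,0,0.05,0,0,0],[0.6,0,0,0.1,0,0,0],[0.6,0,0,0.1,0,0,0],[0.6,0,0,0.1,0,0,0]]' | grep -E "pos|force"
```

```text
position: [0.4883, -0.0294, 0.0937]
wrist_force: [-0.7, 0.3, 4.1]
gripper_force: 30.0
```

The table has made contact with the spacer at the expected height. Release and retreat.

```bash
python3 -m creep '[[0.3,0,0,0,0,0,0],[0.15,0,0,0,0,0,0],[0,0,0,0,0,0,0],[0,0,0,0,0,0,0],[0,0,0,-0.5,0,0,0],[0,0,0,-2,0,0,0],[0,0,0,-5,0,0,0],[0,0,0,-9,0,0,0],[0,0,0,-12,0,0,0],[0,0,0,-13,0,0,0],[0,0,0,-13,0,0,0],[0,0,0,-13,0,0,0]]'
python3 - <<'E'
from h import *
p,d=get_image("side");cv2.imwrite("pics/side5.png",cv2.resize(p[60:260,250:500],(750,600))[:,:,::-1])
P=cloud("side",d);print(circ(near(P,.488,-.029,.04,.113,.13)));print(circ(near(P,.488,-.029,.035,.02,.062)))
E
```

```text
clock: 22.9
position: [0.4871, -0.0293, 0.2221]
orientation: [[-0.934, 0.359, -0.002], [0.359, 0.934, -0.0], [0.002, -0.001, -1.0]]
wrist_force: [0.2, -0.3, 0.5]
width: 0.0872
gripper_force: 0.0
(array([ 0.4874, -0.0293]), 0.029, 374, array([ 0.4875, -0.0236,  0.1202]))
(array([ 0.4881, -0.029 ]), 0.035, 495, array([ 0.4829, -0.0103,  0.0304]))
```

View pics/side5.png

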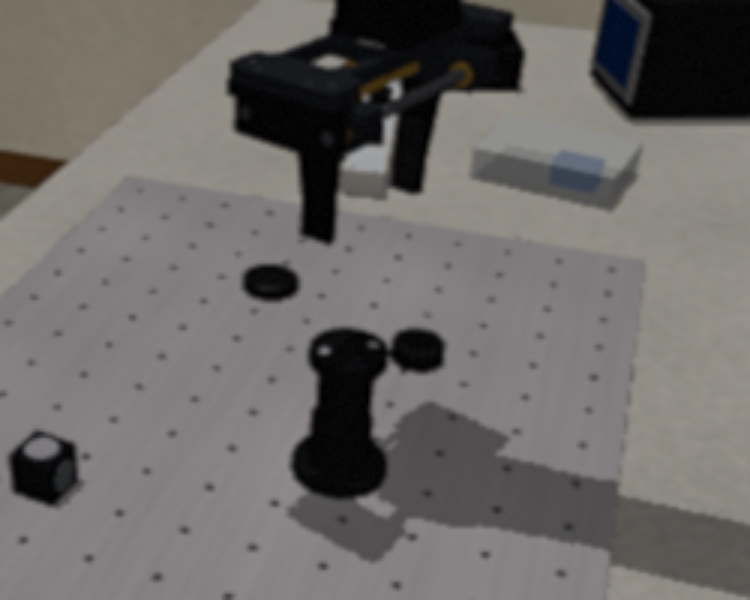

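The table sits upright and centred on the spacer, with its disc at crop (348,352) and its top at z of about 0.12. The gripper is clear and the bystanders haven't moved. Handing in.

```bash
python3 -c "
from workcell import *
print(finish_job())"
```

```text
the job is handed in; nothing more can be done
None
```

I handed the job in at about 23 s: the tall spacer rests flat on the flange, the sample table sits upright on it within about 1 mm of the spindle axis, and the bystanders look unmoved; the hand-in returned no verdict.

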